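# Spring check of a mirror mount

## Task

Check the return spring of the mirror mount with the yellow corner pad: with the fingertips, press the yellow pad down until the mount's needle stands at the red rider on its scale, keep it there for about a second without pushing it well past the rider, then let go so that the needle springs back. Only press: do not grasp, lift or shove the mount, do not touch the red riders, and leave the mount with the blue pad and everything else on the table alone.

Things in the scene. Friction and masses are not known exactly. Their poses are not given: they have to be found in the camera images.
- yellow_mount: the mirror mount with the yellow corner pad: loose 2 kg steel base 160 (x) x 130 (y) x 14, standing free on the table; origin centre of the base's underside, z up, its own x points from the pad end to the hinge end. Carries a grey tilt plate 125 x 100 x 8 hinged along the mount's y axis at mount x = +50, z = 70 (hinge line), sprung up to level. The scale strip stands at mount y +60 to +96, x +2 to +62, top at z = 160, on a post (mm)
- yellow_pad: the round yellow press pad, 28 across, 8 tall, on the free corner of that plate; origin centre of its TOP face, at rest at mount (-60, -35, 82), 12 above the hinge line, i.e. 110 from the hinge line; its x, y, z axes tilt with the plate (mm)
- yellow_plate (a joint): tilt of that plate in rad: 0 level at rest (upper stop, sprung), grows as the pad is pressed down, lower stop 0.40. 0.14 rad lowers the pad about 15 mm and takes about 4.5 N at the pad, 0.28 rad about 31 mm and 7 N; it springs back by itself when let go
- yellow_needle (a point): free end of that plate's black horizontal needle, which reaches out over the scale strip from a 100 tall black mast on the plate, directly above the hinge line at rest: mount (+50, +71, +170). As the pad goes down it swings along the strip towards mount -x, by 100 x sin(tilt) (mm)
- yellow_rider: the red rider (scale mark) on that scale strip, 8 wide along the scale, 22 long, 14 tall; its axes are parallel to the mount's; origin in the middle of its width, on its end nearest the needle, at mount (.., +75, +169). It sits 14 to 28 from the needle's rest place, towards mount -x; the needle is on the mark when both have the same x in the mount's frame (within half the rider's width) (mm)
- blue_mount: the mirror mount with the blue corner pad: loose 2 kg steel base 160 (x) x 130 (y) x 14, standing free on the table; origin centre of the base's underside, z up, its own x points from the pad end to the hinge end. Carries a grey tilt plate 125 x 100 x 8 hinged along the mount's y axis at mount x = +50, z = 70 (hinge line), sprung up to level. The scale strip stands at mount y +60 to +96, x +2 to +62, top at z = 160, on a post (mm)
- blue_pad: the round blue press pad, 28 across, 8 tall, on the free corner of that plate; origin centre of its TOP face, at rest at mount (-60, -35, 82), 12 above the hinge line, i.e. 110 from the hinge line; its x, y, z axes tilt with the plate (mm)
- blue_plate (a joint): tilt of that plate in rad: 0 level at rest (upper stop, sprung), grows as the pad is pressed down, lower stop 0.40. 0.14 rad lowers the pad about 15 mm and takes about 4.5 N at the pad, 0.28 rad about 31 mm and 7 N; it springs back by itself when let go
- blue_needle (a point): free end of that plate's black horizontal needle, which reaches out over the scale strip from a 100 tall black mast on the plate, directly above the hinge line at rest: mount (+50, +71, +170). As the pad goes down it swings along the strip towards mount -x, by 100 x sin(tilt) (mm)
- blue_rider: the red rider (scale mark) on that scale strip, 8 wide along the scale, 22 long, 14 tall; its axes are parallel to the mount's; origin in the middle of its width, on its end nearest the needle, at mount (.., +75, +169). It sits 14 to 28 from the needle's rest place, towards mount -x; the needle is on the mark when both have the same x in the mount's frame (within half the rider's width) (mm)
- tall_column: loose grey plaster model column, 130 tall, 42 across; origin centre of its foot (mm)
- short_column: loose grey plaster model column, 70 tall, 44 across; origin centre of its foot (mm)
- blue_box: loose blue box 90 x 60 x 30 high; origin centre of its underside (mm)
- tape_roll: loose orange tape roll lying flat, 90 across, 24 high; origin centre of its underside (mm)
- screwdriver: loose screwdriver lying flat, 190 long; origin near its middle, x along it to the tip (mm)
- glue_bottle: loose glue bottle, 44 across, 110 tall; origin centre of its foot (mm)

How it is judged:
On the way, in this order (a step that is already met when the one before it is completed fails the run):
1. the fingers press the yellow pad and keep the needle within 4 mm of the middle of the red rider for half a second (x of yellow_needle in the frame of yellow_rider between -0.004 and 0.004 m and contact force between the fingers and yellow_pad above 0.5 N), for 0.5 s.
2. the pad is let go and the plate has sprung back to level (value of joint yellow_plate below 0.02 rad and contact force between the fingers and yellow_mount below 0.1 N), for 0.2 s.
At the end, for the whole second after the job is handed in: the yellow mount's plate is back at level (within 0.02 rad), the mount stands flat within 20 mm of where it was, the blue mount is within 15 mm of its place with its plate level (0.03 rad), and every other loose thing is within 30 mm of its place (value of joint yellow_plate below 0.02 rad and distance of yellow_mount from where it was at the start of the episode below 0.02 m and angle between yellow_mount's own z axis and vertical below 0.05 rad and linear speed of yellow_mount below 0.02 m/s and value of joint blue_plate below 0.03 rad and distance of blue_mount from where it was at the start of the episode below 0.015 m and distance of each of tall_column, short_column, blue_box, tape_roll, screwdriver, glue_bottle from where it was at the start of the episode below 0.03 m); the robot touches nothing.
It fails at once if the needle is pushed more than 9 mm past the middle of the red rider (x of yellow_needle in the frame of yellow_rider below -0.009 m).
It fails at once if the yellow mount is lifted, tipped or shoved (more than 20 mm or 0.1 rad) (distance of yellow_mount from where it was at the start of the episode above 0.02 m or angle between yellow_mount's own z axis and vertical above 0.1 rad).
It fails at once if a red rider is touched (contact force between any of the fingers, the arm and yellow_rider above 0.3 N or contact force between any of the fingers, the arm and blue_rider above 0.3 N).
It fails at once if the blue mount is pressed (0.03 rad) or moved (15 mm) (value of joint blue_plate above 0.03 rad or distance of blue_mount from where it was at the start of the episode above 0.015 m).
It fails at once if another thing is lifted or moved by more than 30 mm (distance of any of tall_column, short_column, blue_box, tape_roll, screwdriver, glue_bottle from where it was at the start of the episode above 0.03 m).
It also fails if it takes over 38 s, if anything falls off the work surface, if the arm or the gripper's body presses on something with over 40 N, if the wrist force passes 120 N, or if a joint passes its speed limit or range.

## Robot

A 7-joint arm with a two-finger parallel gripper is mounted at the origin on the work surface. World frame = base frame: x ahead of the robot, y to its left, z up, the work surface at z = 0. Lengths are in m, angles in rad, forces in N, time in s.
With the tool pointing down it reaches from about 0.35 to 0.9 m from the base axis. Payload 7.2 kg.
Tool frame: the origin (TCP) lies at the very end of the fingers, on their centre line; the grasp point (between the pads) lies 19 mm behind it; z points along the fingers, y is the line along which they close (so a half turn about z gives the same grasp; the last joint's range is limited). The gripper opens to 85 mm and grips with 20 to 120 N. Pads are 22 mm wide; open, the fingers measure 114 mm over their backs; the gripper's body (76 mm by 85 mm) begins 54 mm behind the grasp point. The pads swing forward as they close: fully open they stand 13 mm farther back than shut.
Start: joints at [1.155, 0.411, -0.013, 1.596, 0.006, 1.134, -0.082], TCP at [0.213, -0.588, 0.207] pointing down, gripper open.
Joint ranges: [-2.95, 2.95], [-0.29, 1.99], [-1.47, 1.44], [0.14, 2.54], [-1.03, 4.17], [0.13, 1.85], [-2.86, 2.86]. Speed limits (rad/s): [2.39, 2.39, 3.01, 3.01, 3.14, 3.14, 3.14].

## Interface

Orientations are given as [roll, pitch, yaw] about the fixed x, y, z axes, in that order (R = Rz(yaw) Ry(pitch) Rx(roll)).
In Python, from cell import manip, viewer, boxes_of, masks_of gives the robot as it stands. The module is installed in compiled form; this text tells all that it offers.
- The arm moves only by the tool drive_tool, never from a script. Its argument "plan" is a list of rows, each an object of numbers: "wx", "wy", "wz": the turn, a rotation vector about the tool's x, y, z in rad; "dx", "dy", "dz": the shift along the tool's x, y, z in m; "hand": the opening, from 0 (shut) to 1 (fully open). A call has exactly 8 rows; each row shifts and turns the commanded pose from where the row before left it, along the tool's axes as they then stand; what a row does not reach is not made up. A row lasts 1/10 s, in which the tool goes at most 50 mm and 8.59 degrees, less where a joint would pass 70% of its speed; a pose out of reach is approached as far as the arm can. A call with a gripper value outside its range is refused whole. The fingers move at their own pace and stop on an object; "force" is the grip in N (left out, the last holds). Time passes only in rows, so rows that do not move let the fingers close, or fill a call up. It gives the time, the measured TCP pose, the force, the opening and the grip force at its end, in the units of the state.
- manip.sense(): the state, without advancing time (a new reading comes with each control period).
- viewer.get_image(name): name is "scene" or "side" or "wrist"; returns a dict with "color" (480x640x3 uint8, red, green, blue), "intrinsics" (3x3 intrinsics, pixels), "R" (3x3) and "t" (3): a world point X has camera coordinates R X + t; the wrist camera has in their place "mount" (4x4, takes a point from camera to tool coordinates, whose origin is the TCP and whose axes are the flange's). Camera axes: x right, y down, z forward; pixel columns grow to the right and rows downward; lengths in m; the calibration is good to about 2 mm. A picture is of the moment at which its call begins: read the wrist's pose just before it. There is no depth.
- manip.hand_in(): hands the job in; it is judged then, once.
Trained networks look in a picture, given as the dict that the camera call returned (one of the last four; its "shot" number tells which), for a name from the list of things; names that differ only in an ending like _2 or _b are one class to them, and where a whole thing is asked for, a point or a joint stands for the part that bears it (a point fixed in the world has none). Each returns a list of dicts, best first, with "confidence" (0 to 1); they miss things now and then, are a little off and sometimes report something else, mostly with a low value. They report only what shows in the picture. A call takes as long as a camera call.
- boxes_of(label, picture): "at" ([x, y, z] in m, in the coordinates of the camera as it stood for that picture, good to about 4 mm: the middle of the surface that is visible of it).
- masks_of(label, picture): "region" (480x640 bool, what is visible of it).
The state is a dict: "time_s": time; "q": joint angles; "qvel": joint speeds; "joint_efforts": joint torques, N m; "tcp_pos": TCP position; "ee_rot": TCP orientation; "force": force on the tool from outside, world axes, zero at the start; "wrist_torque": the same for the moment, N m; "finger_gap": finger opening in m; "grasp_force": force on a finger pad.
Only numpy, scipy, OpenCV 4.12 (cv2) and the standard library are available. Lean on these libraries where they do the work, as an engineer would, in place of code of your own. Each camera call takes 0.05 s, during which the arm holds its last target. There are 200 camera calls.

## Working session

There is one attempt and no reset: what is moved stays moved. The work goes in short steps, Python scripts to look and compute and a tool call to move; the robot and the scene stay as the last step left them, time stands still between calls to the robot, and variables do not carry over. Pictures are saved under pics/ and viewed, at most 10 in all, crops included, and the job is handed in when it is done.

Besides the shell and the picture viewer there is one more tool, called after "Call:" as a command line: name --argument value ..., lists and objects as JSON in quotes. drive_tool: Moves the arm, as the interface text tells. Its arguments: {"type":"object","properties":{"plan":{"type":"array","items":{"type":"object","properties":{"wx":{"type":"number"},"wy":{"type":"number"},"wz":{"type":"number"},"dx":{"type":"number"},"dy":{"type":"number"},"dz":{"type":"number"},"hand":{"type":"number"}}}},"force":{"type":"number"}},"required":["plan"]}

```bash
mkdir -p pics
cat > h.py <<'E'
import numpy as np, cv2
from cell import manip, viewer, boxes_of, masks_of
def save(p,n): cv2.imwrite('pics/'+n, p['color'][:,:,::-1])
def world(p,c): return p['R'].T@(np.array(c)-p['t'])
E
python3 - <<'E'
from h import *
for n in ['scene','side']:
    p=viewer.get_image(n); save(p,n+'0.png')
    print(n, 'cam', np.round(-p['R'].T@p['t'],3))
    for l in ['yellow_mount','yellow_pad','yellow_needle','yellow_rider','blue_mount','blue_pad','blue_rider','tall_column','short_column','blue_box','tape_roll','screwdriver','glue_bottle']:
        for b in boxes_of(l,p)[:2]:
            w=world(p,b['at']); c=p['intrinsics']@np.array(b['at']); print(l,round(b['confidence'],2),np.round(w,3),np.round(c[:2]/c[2]))
s=manip.sense(); print(s['tcp_pos'],s['ee_rot'],s['time_s'],s['finger_gap'])
E
```

```text
scene cam [ 1.233 -0.269  0.823]
yellow_mount 0.63 [ 0.6  -0.2   0.07] [224. 305.]
yellow_pad 0.71 [ 0.497 -0.229  0.083] [197. 269.]
yellow_needle 0.79 [ 0.566 -0.208  0.072] [216. 293.]
yellow_needle 0.43 [0.605 0.187 0.075] [401. 255.]
yellow_rider 0.42 [ 0.619 -0.135  0.17 ] [255. 268.]
blue_mount 0.83 [0.636 0.191 0.074] [409. 265.]
blue_rider 0.43 [0.633 0.274 0.175] [452. 219.]
tall_column 0.79 [0.439 0.006 0.083] [295. 225.]
short_column 0.73 [ 0.655 -0.018  0.058] [321. 304.]
blue_box 0.64 [0.498 0.42  0.031] [460. 216.]
tape_roll 0.57 [0.618 0.383 0.015] [474. 256.]
screwdriver 0.58 [ 0.465 -0.403  0.021] [115. 301.]
glue_bottle 0.71 [ 0.664 -0.38   0.07 ] [132. 361.]
side cam [0.217 1.24  1.074]
yellow_mount 0.67 [ 0.568 -0.178  0.067] [335. 229.]
yellow_pad 0.38 [0.586 0.198 0.076] [291. 309.]
yellow_needle 0.68 [ 0.553 -0.197  0.073] [342. 225.]
yellow_needle 0.44 [0.623 0.395 0.024] [251. 380.]
yellow_rider 0.16 [0.424 0.018 0.073] [370. 276.]
blue_mount 0.76 [0.605 0.221 0.068] [281. 316.]
blue_pad 0.46 [0.548 0.151 0.083] [311. 297.]
tall_column 0.71 [0.423 0.02  0.072] [370. 276.]
short_column 0.96 [0.637 0.002 0.048] [295. 267.]
blue_box 0.65 [0.492 0.423 0.036] [302. 397.]
tape_roll 0.92 [0.621 0.393 0.022] [252. 380.]
screwdriver 0.66 [ 0.457 -0.398  0.019] [385. 209.]
glue_bottle 0.73 [ 0.644 -0.373  0.066] [327. 193.]
glue_bottle 0.67 [0.64  0.004 0.047] [294. 267.]
[ 0.21301266 -0.58757863  0.20708352] [-3.14158073e+00 -1.99836929e-05  3.47812042e-01] 1.4 0.08558161965363481
```

View pics/scene0.png

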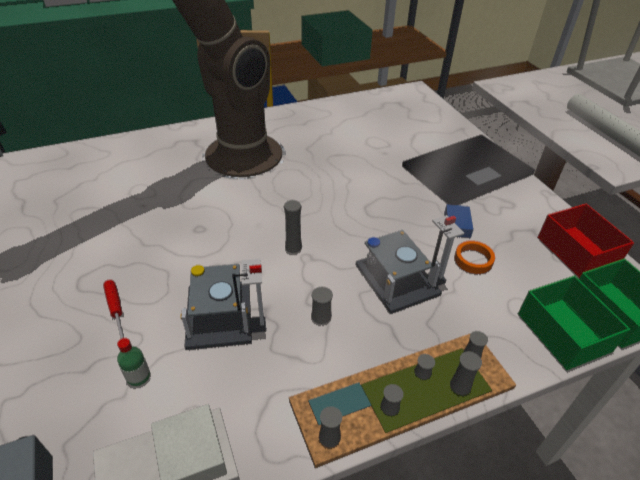

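View pics/side0.png

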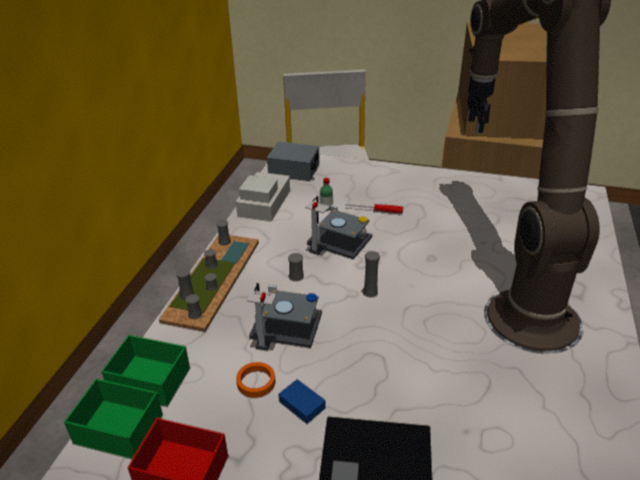

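The pads are where the networks say: yellow at scene (197,270), its rider at (255,268) on the far +y side. I'll shut the fingers and move towards the pad.

Call:
drive_tool --plan '[{"dx": 0.04,"dy": -0.025,"dz": -0.005,"hand": 0},{"dx": 0.04,"dy": -0.025,"dz": -0.005,"hand": 0},{"dx": 0.04,"dy": -0.025,"dz": -0.005,"hand": 0},{"dx": 0.04,"dy": -0.025,"dz": -0.005,"hand": 0},{"dx": 0.04,"dy": -0.025,"dz": -0.005,"hand": 0},{"dx": 0.04,"dy": -0.025,"dz": -0.005,"hand": 0},{"dx": 0.04,"dy": -0.025,"dz": -0.005,"hand": 0},{"dx": 0.04,"dy": -0.025,"dz": -0.005,"hand": 0}]'

```text
invalid input
```

```bash
cat >> h.py <<'E'
from scipy.spatial.transform import Rotation as Ro
def wrist():
    s=manip.sense(); p=viewer.get_image('wrist')
    T=np.eye(4); T[:3,:3]=Ro.from_euler('xyz',s['ee_rot']).as_matrix(); T[:3,3]=s['tcp_pos']
    C=T@p['mount']; p['R']=C[:3,:3].T; p['t']=-p['R']@C[:3,3]
    return s,p
E
python3 - <<'E'
from h import *
s,p=wrist(); save(p,'w1.png')
print(s['time_s'],s['tcp_pos'],s['ee_rot'],s['force'],'\n',np.round(p['mount'],3),p['intrinsics'][0])
for l in ['yellow_mount','yellow_pad','yellow_needle','yellow_rider']:
    for b in boxes_of(l,p)[:2]:
        w=world(p,b['at']); c=p['intrinsics']@np.array(b['at']); print(l,round(b['confidence'],2),np.round(w,3),np.round(c[:2]/c[2]))
E
```

```text
1.4 [ 0.21301266 -0.58757863  0.20708352] [-3.14158073e+00 -1.99836929e-05  3.47812042e-01] [ 0.37621284 -0.42867055 -0.44017573] 
 [[-0.001 -0.955 -0.295  0.075]
 [ 1.    -0.001 -0.     0.001]
 [ 0.    -0.295  0.955 -0.167]
 [ 0.     0.     0.     1.   ]] [351.8144209    0.         318.36536771]
```

View pics/w1.png

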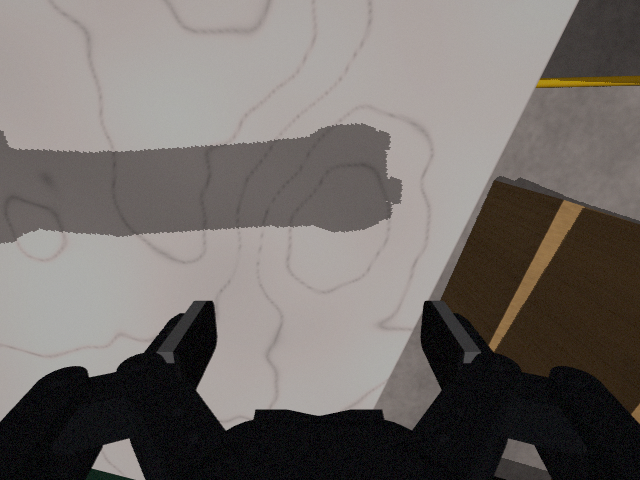

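The move was refused; the picture just shows bare table at the start pose. I'll retry with every field filled in.

Call:
drive_tool --plan '[{"dx": 0.04,"dy": -0.025,"dz": -0.005,"wx": 0,"wy": 0,"wz": 0,"hand": 0.0},{"dx": 0.04,"dy": -0.025,"dz": -0.005,"wx": 0,"wy": 0,"wz": 0,"hand": 0.0},{"dx": 0.04,"dy": -0.025,"dz": -0.005,"wx": 0,"wy": 0,"wz": 0,"hand": 0.0},{"dx": 0.04,"dy": -0.025,"dz": -0.005,"wx": 0,"wy": 0,"wz": 0,"hand": 0.0},{"dx": 0.04,"dy": -0.025,"dz": -0.005,"wx": 0,"wy": 0,"wz": 0,"hand": 0.0},{"dx": 0.04,"dy": -0.025,"dz": -0.005,"wx": 0,"wy": 0,"wz": 0,"hand": 0.0},{"dx": 0.04,"dy": -0.025,"dz": -0.005,"wx": 0,"wy": 0,"wz": 0,"hand": 0.0},{"dx": 0.04,"dy": -0.025,"dz": -0.005,"wx": 0,"wy": 0,"wz": 0,"hand": 0.0}]' --force 20

```text
time_s: 2.45
tcp_pos: [0.4466, -0.2889, 0.2477]
ee_rot: [3.141, -0.0, 0.348]
force: [1.8, -0.1, -0.1]
finger_gap: 0.0003
grasp_force: 0.0
```

Run:
```python
from h import *
s,p=wrist(); save(p,'w2.png')
print(s['time_s'],s['tcp_pos'],s['ee_rot'],s['force'])
for l in ['yellow_mount','yellow_pad','yellow_needle','yellow_rider']:
    for b in boxes_of(l,p)[:2]:
        w=world(p,b['at']); c=p['intrinsics']@np.array(b['at']); print(l,round(b['confidence'],2),np.round(w,3),np.round(c[:2]/c[2]))
```

```text
2.45 [ 0.44661535 -0.28893701  0.24765042] [ 3.14085645e+00 -3.76951532e-04  3.47579080e-01] [ 1.7629805  -0.10326711 -0.05304327]
yellow_mount 0.96 [ 0.555 -0.222  0.077] [287.  70.]
yellow_pad 0.82 [ 0.497 -0.233  0.084] [278. 140.]
yellow_needle 0.87 [ 0.552 -0.211  0.074] [275.  69.]
```

View pics/w2.png

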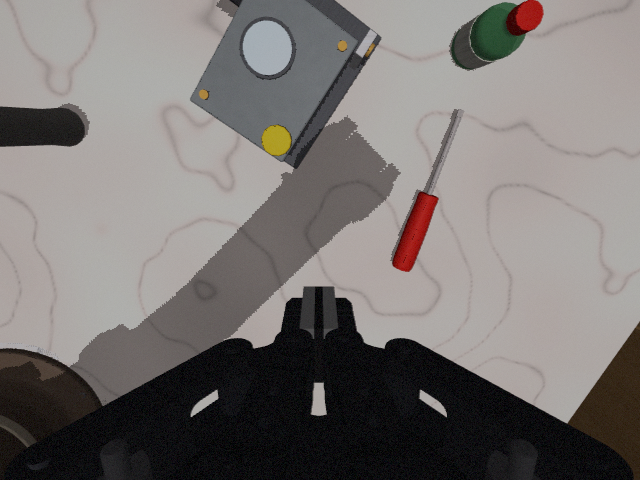

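The picture shows the plate's yellow pad at (277,140), with the mount's y axis along the edge (295,165)→(191,100); the needle is off the top. I'll move on to look down at the scale.

Call:
drive_tool --plan '[{"dx": 0.03,"dy": -0.017,"dz": 0,"wx": 0,"wy": 0,"wz": 0,"hand": 0.0},{"dx": 0.03,"dy": -0.017,"dz": 0,"wx": 0,"wy": 0,"wz": 0,"hand": 0.0},{"dx": 0.03,"dy": -0.017,"dz": 0,"wx": 0,"wy": 0,"wz": 0,"hand": 0.0},{"dx": 0.03,"dy": -0.017,"dz": 0,"wx": 0,"wy": 0,"wz": 0,"hand": 0.0},{"dx": 0.03,"dy": -0.017,"dz": 0,"wx": 0,"wy": 0,"wz": 0,"hand": 0.0},{"dx": 0,"dy": 0,"dz": 0,"wx": 0,"wy": 0,"wz": 0,"hand": 0.0},{"dx": 0,"dy": 0,"dz": 0,"wx": 0,"wy": 0,"wz": 0,"hand": 0.0},{"dx": 0,"dy": 0,"dz": 0,"wx": 0,"wy": 0,"wz": 0,"hand": 0.0}]' --force 20

```text
time_s: 3.5
tcp_pos: [0.5567, -0.1619, 0.2468]
ee_rot: [3.141, 0.001, 0.345]
force: [-1.4, 0.9, 0.2]
finger_gap: 0.0
grasp_force: 0.0
```

Run:
```python
from h import *
s,p=wrist(); save(p,'w3.png'); np.savez('w3.npz',R=p['R'],t=p['t'],K=p['intrinsics'])
print(s['time_s'],s['tcp_pos'],s['ee_rot'],s['force'])
for l in ['yellow_pad','yellow_needle','yellow_rider']:
    for b in boxes_of(l,p)[:2]:
        w=world(p,b['at']); c=p['intrinsics']@np.array(b['at']); print(l,round(b['confidence'],2),np.round(w,3),np.round(c[:2]/c[2]))
```

```text
3.5 [ 0.55666914 -0.16189399  0.24681555] [3.14100149e+00 1.23969971e-03 3.44642629e-01] [-1.35799335  0.90369668  0.17425453]
yellow_pad 0.58 [ 0.499 -0.23   0.085] [361. 286.]
yellow_needle 0.6 [ 0.555 -0.205  0.076] [357. 226.]
yellow_needle 0.2 [ 0.652 -0.377  0.067] [554. 191.]
yellow_rider 0.78 [ 0.624 -0.136  0.176] [315. 135.]
```

View pics/w3.png

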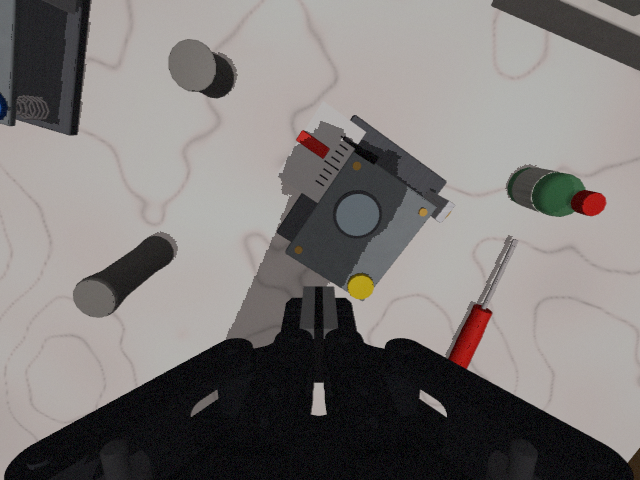

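The scale strip is at about (335,145), with the rider at (313,143) and the needle at (355,145). An enlarged crop will give the exact pixels.

```bash
python3 -c "
import cv2
a=cv2.imread('pics/w3.png')[105:185,285:395]; cv2.imwrite('pics/w3c.png',cv2.resize(a,None,fx=7,fy=7,interpolation=cv2.INTER_CUBIC))"
```

```text
(no output)
```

View pics/w3c.png

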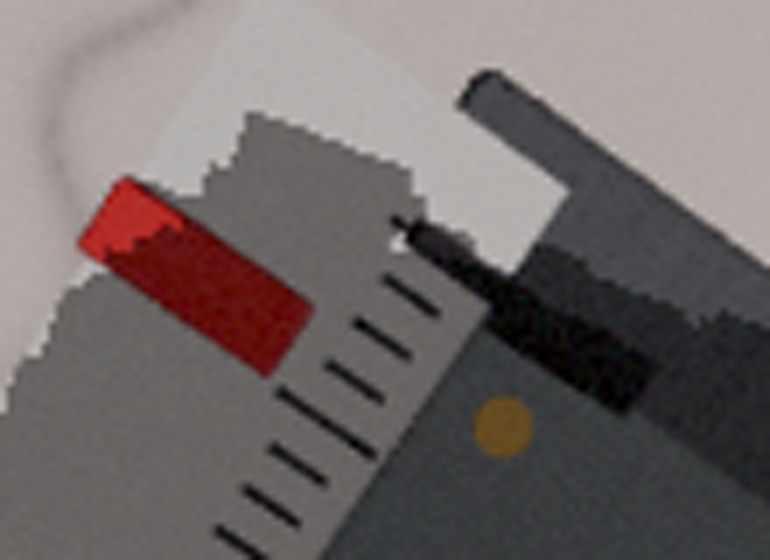

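The crop shows the rider's near end with its middle at crop (292,342), its far end at (101,209), and the needle tip at (395,220).

Run:
```python
import numpy as np
d=np.load('w3.npz');R,t,K=d['R'],d['t'],d['K']; C=-R.T@t
def bp(u,v,z):
    r=R.T@np.linalg.inv(K)@[u,v,1]; return C+r*(z-C[2])/r[2]
c=lambda a,b,z: bp(285+a/7,105+b/7,z)
for zr in (.169,.174,.176):
    n=c(395,220,.170); a=c(292,342,zr); f=c(101,209,zr)
    y=(f-a)/np.linalg.norm(f-a); x=np.array([y[1],-y[0],0])
    print(zr,n,a,'len',np.linalg.norm(f-a),'wid',np.linalg.norm(c(315,308,zr)-c(270,377,zr)),'yaw',np.arctan2(x[1],x[0]),'n-r',(a-n)@x,(a-n)@y)
pad=bp(360.5,287,.082); print('pad',pad)
for yaw in (-.26,-.22,-.3):
    x=np.array([np.cos(yaw),np.sin(yaw),0]);y=np.array([-x[1],x[0],0]);print(yaw,(n-pad)@x,(n-pad)@y,(a-n)@x)
```

```text
0.169 [ 0.62886178 -0.15362289  0.17      ] [ 0.61488078 -0.14832589  0.169     ] len 0.022099512941969587 wid 0.007816451672207724 yaw -0.250154274664796 n-r -0.01485711945806558 0.0016710785449336827
0.174 [ 0.62886178 -0.15362289  0.17      ] [ 0.61514783 -0.14810437  0.174     ] len 0.021648474467520683 wid 0.0076569223447020135 yaw -0.2501542746647939 n-r -0.01465321875733366 0.001951809218496382
0.176 [ 0.62886178 -0.15362289  0.17      ] [ 0.61525465 -0.14801577  0.176     ] len 0.02146805907774115 wid 0.007593110613699788 yaw -0.25015427466479906 n-r -0.014571658477040906 0.0020641014879213626
pad [ 0.49621306 -0.23104981  0.082     ]
-0.26 0.10828543720784857 0.10892600906075911 -0.014591274454768393
-0.22 0.11255469898585997 0.1045086173356147 -0.014502802067020107
-0.3 0.10384294182996588 0.11316914240771558 -0.014656403916028252
```

The model agrees: pad at (0.497, -0.231), mount yaw about -0.25, rider 14.7 mm from the needle. That means a tilt of about 0.147 rad and a pad drop of about 15–16 mm. I'll go above the pad.

Call:
drive_tool --plan '[{"dx": -0.027,"dy": 0.015,"dz": 0,"wx": 0,"wy": 0,"wz": 0,"hand": 0.0},{"dx": -0.027,"dy": 0.015,"dz": 0,"wx": 0,"wy": 0,"wz": 0,"hand": 0.0},{"dx": -0.026,"dy": 0.015,"dz": 0,"wx": 0,"wy": 0,"wz": 0,"hand": 0.0},{"dx": 0,"dy": 0,"dz": 0.045,"wx": 0,"wy": 0,"wz": 0,"hand": 0.0},{"dx": 0,"dy": 0,"dz": 0.045,"wx": 0,"wy": 0,"wz": 0,"hand": 0.0},{"dx": 0,"dy": 0,"dz": 0.045,"wx": 0,"wy": 0,"wz": 0,"hand": 0.0},{"dx": 0,"dy": 0,"dz": 0,"wx": 0,"wy": 0,"wz": 0,"hand": 0.0},{"dx": 0,"dy": 0,"dz": 0,"wx": 0,"wy": 0,"wz": 0,"hand": 0.0}]' --force 20

```text
time_s: 4.5
tcp_pos: [0.4977, -0.2293, 0.1127]
ee_rot: [-3.141, 0.001, 0.347]
force: [-0.3, -0.1, 1.0]
finger_gap: 0.0002
grasp_force: 0.0
```

Run:
```python
from h import *
s,p=wrist(); q=viewer.get_image('scene')
print(s['time_s'],s['tcp_pos'],s['ee_rot'],s['force'])
for b in boxes_of('yellow_pad',p)[:2]: print(b['confidence'],world(p,b['at']))
P=lambda X:(lambda c:c[:2]/c[2])(q['intrinsics']@(q['R']@X+q['t']))
print(q['intrinsics'][0,0],P(np.array([.6289,-.1536,.17])),P(np.array([.6289-.0142,-.1536+.0036,.17])))
a=q['color'][240:300,175:285,::-1]; A=cv2.resize(a,None,fx=5,fy=5,interpolation=cv2.INTER_CUBIC)
b=cv2.resize(p['color'][200:360,220:460,::-1],(550,300)); cv2.imwrite('pics/c4.png',np.vstack([A,b]))
```

```text
4.5 [ 0.49772852 -0.22928425  0.11267724] [-3.14088313e+00  6.94124031e-04  3.47354116e-01] [-0.32154122 -0.1297212   0.99720796]
0.69 [ 0.49569833 -0.22960798  0.08566207]
493.8115452354489 [246.73375843 274.52259738] [246.49062625 268.63553548]
```

View pics/c4.png

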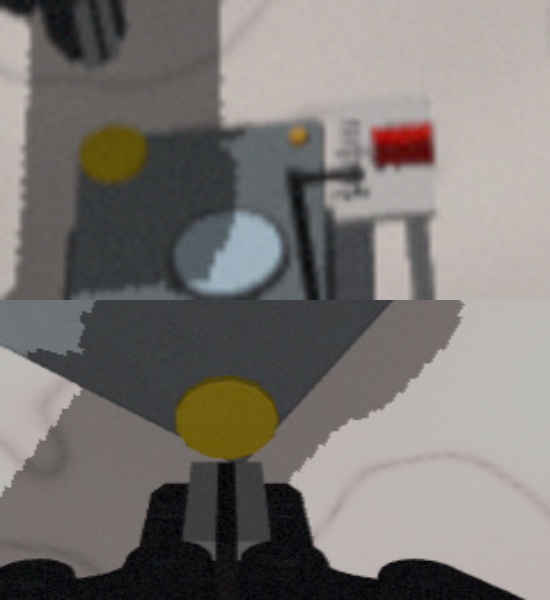

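The scene view shows the needle tip at crop (362,173), 26 crop pixels below the rider at (375,147). The wrist view has the pad just under the fingers. I'll descend to partial contact.

Call:
drive_tool --plan '[{"dx": 0,"dy": 0,"dz": 0.01,"wx": 0,"wy": 0,"wz": 0,"hand": 0.0},{"dx": 0,"dy": 0,"dz": 0.01,"wx": 0,"wy": 0,"wz": 0,"hand": 0.0},{"dx": 0,"dy": 0,"dz": 0.006,"wx": 0,"wy": 0,"wz": 0,"hand": 0.0},{"dx": 0,"dy": 0,"dz": 0.004,"wx": 0,"wy": 0,"wz": 0,"hand": 0.0},{"dx": 0,"dy": 0,"dz": 0.004,"wx": 0,"wy": 0,"wz": 0,"hand": 0.0},{"dx": 0,"dy": 0,"dz": 0.004,"wx": 0,"wy": 0,"wz": 0,"hand": 0.0},{"dx": 0,"dy": 0,"dz": 0,"wx": 0,"wy": 0,"wz": 0,"hand": 0.0},{"dx": 0,"dy": 0,"dz": 0,"wx": 0,"wy": 0,"wz": 0,"hand": 0.0}]' --force 20

```text
time_s: 5.45
tcp_pos: [0.4979, -0.229, 0.0741]
ee_rot: [-3.142, 0.0, 0.348]
force: [-0.2, 0.5, 0.0]
finger_gap: 0.0
grasp_force: 0.0
```

```bash
cat >> h.py <<'E'
def crop(n):
    f=[]; 
    for i in range(4): q=viewer.get_image('scene'); f.append(manip.sense()['force'])
    print(np.round(f,1).tolist(), manip.sense()['tcp_pos'], manip.sense()['wrist_torque'], manip.sense()['time_s'])
    a=q['color'][230:310,175:285,::-1]; cv2.imwrite('pics/'+n,cv2.resize(a,None,fx=7,fy=7,interpolation=cv2.INTER_CUBIC))
E
python3 -c "
from h import *
crop('c5.png')"
```

```text
[[-0.2, 0.2, 0.1], [-0.2, 0.4, 0.4], [0.4, -0.2, -0.3], [-0.0, -0.2, -0.0]] [ 0.49802179 -0.22911322  0.07431869] [0.01483748 0.00505812 0.00159343] 5.65
```

View pics/c5.png

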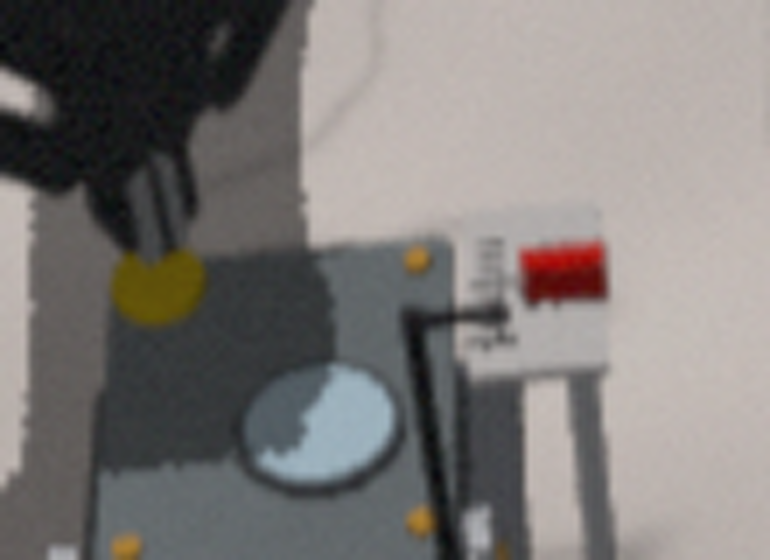

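No contact yet: force is about zero and the needle is still at rest, at crop (505,314), with the rider at (563,272). I'll add a numeric needle tracker and step down slowly.

```bash
cat >> h.py <<'E'
def track():
    G=[];F=[]
    for i in range(4):
        q=viewer.get_image('scene'); G.append(q['color'].astype(float)); F.append(manip.sense()['force'][2])
    a=np.mean(G,0); s=manip.sense()
    g=a[262:282,236:246].mean(2)      # needle strip
    rows=np.arange(262,282)
    d=np.clip(np.median(g)-25-g,0,None)  # dark weight
    cols=[round(float((rows*d[:,k]).sum()/d[:,k].sum()),1) if d[:,k].sum()>30 else None for k in range(10)]
    c=a[255:290,235:275]; m=(c[...,0]>1.8*c[...,1]+20)
    r=np.argwhere(m); yl=a[250:300,180:215]; my=np.argwhere((yl[...,0]>1.8*yl[...,2]+20)&(yl[...,1]>1.4*yl[...,2]))
    print('needle rows',cols,'rider',r.mean(0)+[255,235] if len(r) else None,'pad',my.mean(0)+[250,180],len(my))
    print('Fz',np.round(F,1),'tcp',np.round(s['tcp_pos'],4),'t',s['time_s'])
E
python3 -c "
from h import *
track()
s,p=wrist()
for l in ['yellow_pad']:
    for m in masks_of(l,p)[:1]:
        r=np.argwhere(m['region']); print(r.min(0),r.max(0),r.mean(0),len(r))
g=p['color'].mean(2); print(np.round(g[250:310:4,310]),np.round(g[250:310:4,328]), p['color'][250:310:6,312].tolist())
"
```

```text
needle rows [274.6, 274.5, 274.5, 275.5, 274.8, 274.6, 274.6, 274.6, 274.6, 274.4] rider [268.28767123 255.20547945] pad [270.63809524 197.14285714] 105
Fz [0.3 0.9 0.1 0.1] tcp [ 0.4979 -0.229   0.0742] t 5.85
[263 292] [297 346] [279.57235772 318.88943089] 1230
[71. 68. 62. 67. 60. 79. 80. 79. 74. 66. 68. 64. 64. 65. 64.] [65. 67. 69. 68. 56. 82. 79. 77. 75. 65. 64. 63. 63. 68. 61.] [[64, 65, 71], [64, 65, 67], [64, 67, 70], [96, 78, 16], [118, 100, 21], [117, 99, 21], [85, 75, 38], [66, 63, 65], [64, 64, 64], [64, 68, 67]]
```

Call:
drive_tool --plan '[{"dx": 0,"dy": 0,"dz": 0.002,"wx": 0,"wy": 0,"wz": 0,"hand": 0.0},{"dx": 0,"dy": 0,"dz": 0.002,"wx": 0,"wy": 0,"wz": 0,"hand": 0.0},{"dx": 0,"dy": 0,"dz": 0.002,"wx": 0,"wy": 0,"wz": 0,"hand": 0.0},{"dx": 0,"dy": 0,"dz": 0,"wx": 0,"wy": 0,"wz": 0,"hand": 0.0},{"dx": 0,"dy": 0,"dz": 0,"wx": 0,"wy": 0,"wz": 0,"hand": 0.0},{"dx": 0,"dy": 0,"dz": 0,"wx": 0,"wy": 0,"wz": 0,"hand": 0.0},{"dx": 0,"dy": 0,"dz": 0,"wx": 0,"wy": 0,"wz": 0,"hand": 0.0},{"dx": 0,"dy": 0,"dz": 0,"wx": 0,"wy": 0,"wz": 0,"hand": 0.0}]' --force 20

```text
time_s: 6.75
tcp_pos: [0.4979, -0.2291, 0.0682]
ee_rot: [3.141, -0.0, 0.348]
force: [0.4, 0.6, 0.9]
finger_gap: -0.0
grasp_force: 0.0
```

```bash
python3 -c "
from h import *
track()"
```

```text
needle rows [274.6, 274.5, 274.5, 275.5, 274.8, 274.7, 274.6, 274.6, 274.6, 274.4] rider [268.31081081 255.13513514] pad [271.34482759 197.10344828] 87
Fz [-0.2 -0.3  0.1 -0.3] tcp [ 0.4979 -0.229   0.0681] t 6.95
```

```bash
python3 -c "
from h import *
s,p=wrist();q=viewer.get_image('scene');r=viewer.get_image('side')
A=cv2.resize(p['color'][230:330,260:380,::-1],(480,400),interpolation=cv2.INTER_CUBIC)
B=cv2.resize(q['color'][245:290,180:219,::-1],(320,400),interpolation=cv2.INTER_CUBIC)
C=cv2.resize(r['color'][200:240,340:420,::-1],(400,200),interpolation=cv2.INTER_CUBIC)
im=np.zeros((600,800,3),np.uint8); im[:400,:480]=A; im[:400,480:]=B; im[400:,:400]=C; cv2.imwrite('pics/c6.png',im)
for n,c in (('w',p),('s',q),('d',r)):
  f=lambda X:(lambda v:np.round(v[:2]/v[2],1))(c['intrinsics']@(c['R']@np.array(X)+c['t'])); print(n,'tcp',f(s['tcp_pos']),'pad',f([.497,-.2305,.082]))
"
```

```text
w tcp [316.2 281.7] pad [318.2 296.1]
s tcp [198.  274.2] pad [196.2 269.5]
d tcp [362.1 222.7] pad [362.7 218.6]
```

View pics/c6.png

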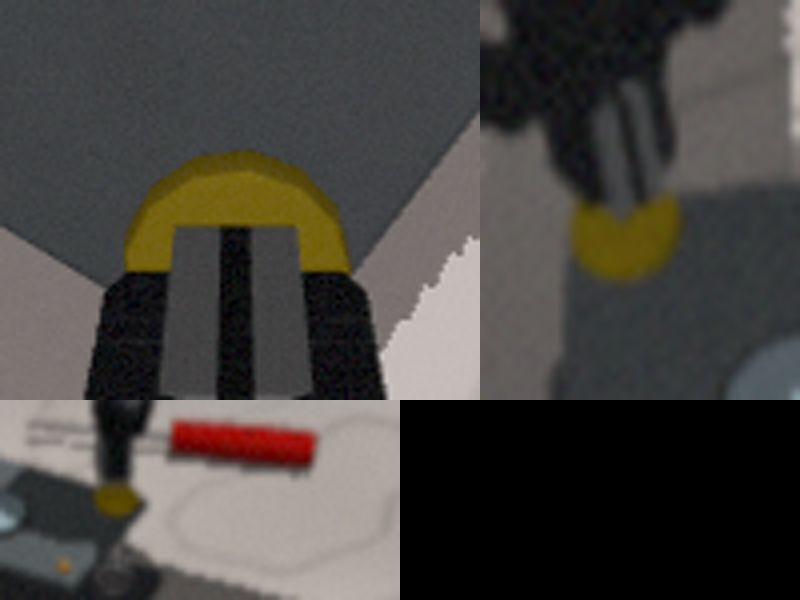

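The crops show the fingertips centred on the pad: the scene crop has the tip at (622,215) on the pad's middle. The real tips sit about 12 mm above the reported TCP, so contact is close and I'll continue in small steps.

Call:
drive_tool --plan '[{"dx": 0,"dy": 0,"dz": 0.002,"wx": 0,"wy": 0,"wz": 0,"hand": 0.0},{"dx": 0,"dy": 0,"dz": 0.002,"wx": 0,"wy": 0,"wz": 0,"hand": 0.0},{"dx": 0,"dy": 0,"dz": 0.002,"wx": 0,"wy": 0,"wz": 0,"hand": 0.0},{"dx": 0,"dy": 0,"dz": 0.002,"wx": 0,"wy": 0,"wz": 0,"hand": 0.0},{"dx": 0,"dy": 0,"dz": 0,"wx": 0,"wy": 0,"wz": 0,"hand": 0.0},{"dx": 0,"dy": 0,"dz": 0,"wx": 0,"wy": 0,"wz": 0,"hand": 0.0},{"dx": 0,"dy": 0,"dz": 0,"wx": 0,"wy": 0,"wz": 0,"hand": 0.0},{"dx": 0,"dy": 0,"dz": 0,"wx": 0,"wy": 0,"wz": 0,"hand": 0.0}]' --force 20

```text
time_s: 7.9
tcp_pos: [0.4979, -0.2291, 0.0602]
ee_rot: [3.141, -0.0, 0.348]
force: [-0.1, 0.3, 1.3]
finger_gap: 0.0002
grasp_force: 0.0
```

```bash
python3 -c "
from h import *
track()"
```

```text
needle rows [274.6, 274.5, 274.7, 275.5, 274.8, 274.6, 274.6, 274.6, 274.7, 274.5] rider [268.31081081 255.13513514] pad [272.46428571 197.01785714] 56
Fz [ 0.9 -0.5  0.4  0.6] tcp [ 0.4979 -0.2291  0.0601] t 8.1
```

Call:
drive_tool --plan '[{"dx": 0,"dy": 0,"dz": 0.002,"wx": 0,"wy": 0,"wz": 0,"hand": 0.0},{"dx": 0,"dy": 0,"dz": 0.002,"wx": 0,"wy": 0,"wz": 0,"hand": 0.0},{"dx": 0,"dy": 0,"dz": 0.002,"wx": 0,"wy": 0,"wz": 0,"hand": 0.0},{"dx": 0,"dy": 0,"dz": 0.001,"wx": 0,"wy": 0,"wz": 0,"hand": 0.0},{"dx": 0,"dy": 0,"dz": 0,"wx": 0,"wy": 0,"wz": 0,"hand": 0.0},{"dx": 0,"dy": 0,"dz": 0,"wx": 0,"wy": 0,"wz": 0,"hand": 0.0},{"dx": 0,"dy": 0,"dz": 0,"wx": 0,"wy": 0,"wz": 0,"hand": 0.0},{"dx": 0,"dy": 0,"dz": 0,"wx": 0,"wy": 0,"wz": 0,"hand": 0.0}]' --force 20

```text
time_s: 8.9
tcp_pos: [0.4977, -0.229, 0.0531]
ee_rot: [-3.142, 0.0, 0.348]
force: [-2.7, -0.5, 3.2]
finger_gap: 0.0002
grasp_force: 1.6
```

```bash
python3 -c "
from h import *
track()"
```

```text
needle rows [275.1, 274.0, 273.9, 274.3, 273.7, 272.8, 272.6, 272.3, 272.6, 272.6] rider [268.2739726  255.20547945] pad [274.44897959 197.3877551 ] 49
Fz [2.7 2.5 2.9 2.7] tcp [ 0.4977 -0.229   0.0531] t 9.1
```

Contact: Fz is 2.7 N and the needle has moved about 2.1 px (about 5 mm) of the 5.9 px needed.

Call:
drive_tool --plan '[{"dx": 0,"dy": 0,"dz": 0.002,"wx": 0,"wy": 0,"wz": 0,"hand": 0.0},{"dx": 0,"dy": 0,"dz": 0.002,"wx": 0,"wy": 0,"wz": 0,"hand": 0.0},{"dx": 0,"dy": 0,"dz": 0.002,"wx": 0,"wy": 0,"wz": 0,"hand": 0.0},{"dx": 0,"dy": 0,"dz": 0.002,"wx": 0,"wy": 0,"wz": 0,"hand": 0.0},{"dx": 0,"dy": 0,"dz": 0,"wx": 0,"wy": 0,"wz": 0,"hand": 0.0},{"dx": 0,"dy": 0,"dz": 0,"wx": 0,"wy": 0,"wz": 0,"hand": 0.0},{"dx": 0,"dy": 0,"dz": 0,"wx": 0,"wy": 0,"wz": 0,"hand": 0.0},{"dx": 0,"dy": 0,"dz": 0,"wx": 0,"wy": 0,"wz": 0,"hand": 0.0}]' --force 20

```text
time_s: 9.9
tcp_pos: [0.4977, -0.229, 0.0451]
ee_rot: [-3.141, 0.0, 0.348]
force: [-3.9, 0.6, 4.6]
finger_gap: 0.0
grasp_force: 2.6
```

```bash
python3 -c "
from h import *
track(); crop('c7.png')"
```

```text
needle rows [275.8, 274.0, 273.6, 273.7, 273.3, 270.0, 269.7, 269.6, 270.4, 270.2] rider [268.27777778 255.27777778] pad [277.17777778 197.88888889] 45
Fz [4.6 5.5 4.7 4.4] tcp [ 0.4977 -0.229   0.0451] t 10.1
[[-4.7, 0.4, 4.1], [-4.4, 0.8, 4.9], [-3.9, 0.6, 4.4], [-4.9, 1.1, 4.5]] [ 0.49771586 -0.22905243  0.04505604] [0.16501784 0.88599089 0.01084903] 10.3
```

View pics/c7.png

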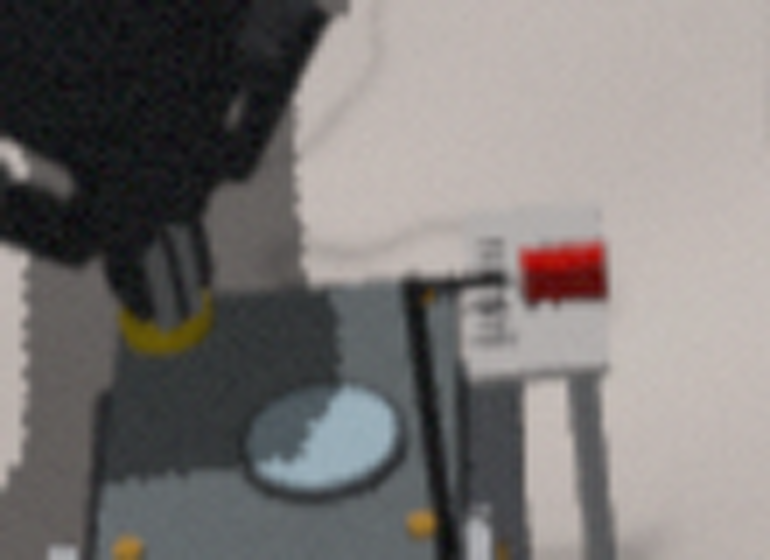

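The needle is now at crop (500,278) and the rider at (563,272), so about 2 mm remains. I'll go a touch further and hold.

Call:
drive_tool --plan '[{"dx": 0,"dy": 0,"dz": 0.0015,"wx": 0,"wy": 0,"wz": 0,"hand": 0.0},{"dx": 0,"dy": 0,"dz": 0,"wx": 0,"wy": 0,"wz": 0,"hand": 0.0},{"dx": 0,"dy": 0,"dz": 0,"wx": 0,"wy": 0,"wz": 0,"hand": 0.0},{"dx": 0,"dy": 0,"dz": 0,"wx": 0,"wy": 0,"wz": 0,"hand": 0.0},{"dx": 0,"dy": 0,"dz": 0,"wx": 0,"wy": 0,"wz": 0,"hand": 0.0},{"dx": 0,"dy": 0,"dz": 0,"wx": 0,"wy": 0,"wz": 0,"hand": 0.0},{"dx": 0,"dy": 0,"dz": 0,"wx": 0,"wy": 0,"wz": 0,"hand": 0.0},{"dx": 0,"dy": 0,"dz": 0,"wx": 0,"wy": 0,"wz": 0,"hand": 0.0}]' --force 20

```text
time_s: 11.1
tcp_pos: [0.4979, -0.229, 0.0436]
ee_rot: [3.142, -0.0, 0.348]
force: [-4.3, -0.3, 4.9]
finger_gap: -0.0001
grasp_force: 2.7
```

```bash
python3 -c "
from h import *
track()"
```

```text
needle rows [276.1, 274.3, 273.4, 273.7, 272.5, 269.6, 269.5, 269.4, 270.2, 270.3] rider [268.2739726  255.20547945] pad [277.76086957 197.69565217] 46
Fz [3.4 6.4 4.7 4.5] tcp [ 0.4979 -0.2291  0.0436] t 11.3
```

```bash
python3 -c "
from h import *
a=np.mean([viewer.get_image('scene')['color'].astype(float) for i in range(4)],0).mean(2)
r0=cv2.imread('pics/scene0.png').astype(float).mean(2)
for n,b in (('now',a),('rest',r0)):
  o=[]
  for k in range(238,247):
    v=b[260:282,k]; i=int(np.clip(v.argmin(),2,19)); w=np.clip(v[max(i-4,0):i+5].max()-30-v[i-2:i+3],0,None); o.append(round(260+float((np.arange(i-2,i+3)*w).sum()/max(w.sum(),1e-6)),2))
  print(n,o)
"
```

```text
now [270.32, 270.28, 270.17, 269.6, 269.39, 269.33, 269.38, 269.33, 269.33]
rest [275.09, 274.81, 274.72, 274.58, 274.55, 274.54, 274.58, 274.48, 274.38]
```

Corrected for the needle's slight dip, it has moved about 13.6 mm of 14.7. One more millimetre, then hold.

Call:
drive_tool --plan '[{"dx": 0,"dy": 0,"dz": 0.001,"wx": 0,"wy": 0,"wz": 0,"hand": 0.0},{"dx": 0,"dy": 0,"dz": 0,"wx": 0,"wy": 0,"wz": 0,"hand": 0.0},{"dx": 0,"dy": 0,"dz": 0,"wx": 0,"wy": 0,"wz": 0,"hand": 0.0},{"dx": 0,"dy": 0,"dz": 0,"wx": 0,"wy": 0,"wz": 0,"hand": 0.0},{"dx": 0,"dy": 0,"dz": 0,"wx": 0,"wy": 0,"wz": 0,"hand": 0.0},{"dx": 0,"dy": 0,"dz": 0,"wx": 0,"wy": 0,"wz": 0,"hand": 0.0},{"dx": 0,"dy": 0,"dz": 0,"wx": 0,"wy": 0,"wz": 0,"hand": 0.0},{"dx": 0,"dy": 0,"dz": 0,"wx": 0,"wy": 0,"wz": 0,"hand": 0.0}]' --force 20

```text
time_s: 12.3
tcp_pos: [0.4979, -0.2291, 0.0427]
ee_rot: [3.142, -0.0, 0.348]
force: [-3.9, 0.8, 5.4]
finger_gap: 0.0001
grasp_force: 2.9
```

Call:
drive_tool --plan '[{"dx": 0,"dy": 0,"dz": 0,"wx": 0,"wy": 0,"wz": 0,"hand": 0.0},{"dx": 0,"dy": 0,"dz": 0,"wx": 0,"wy": 0,"wz": 0,"hand": 0.0},{"dx": 0,"dy": 0,"dz": -0.005,"wx": 0,"wy": 0,"wz": 0,"hand": 0.0},{"dx": 0,"dy": 0,"dz": -0.01,"wx": 0,"wy": 0,"wz": 0,"hand": 0.0},{"dx": 0,"dy": 0,"dz": -0.02,"wx": 0,"wy": 0,"wz": 0,"hand": 0.0},{"dx": 0,"dy": 0,"dz": -0.03,"wx": 0,"wy": 0,"wz": 0,"hand": 0.0},{"dx": 0,"dy": 0,"dz": -0.03,"wx": 0,"wy": 0,"wz": 0,"hand": 0.0},{"dx": 0,"dy": 0,"dz": 0,"wx": 0,"wy": 0,"wz": 0,"hand": 0.0}]' --force 20

```text
time_s: 13.1
tcp_pos: [0.5014, -0.2298, 0.1425]
ee_rot: [3.136, -0.007, 0.348]
force: [1.5, 0.2, -0.1]
finger_gap: 0.0001
grasp_force: 0.0
```

Call:
drive_tool --plan '[{"dx": 0,"dy": 0,"dz": 0,"wx": 0,"wy": 0,"wz": 0,"hand": 0.0},{"dx": 0,"dy": 0,"dz": 0,"wx": 0,"wy": 0,"wz": 0,"hand": 0.0},{"dx": 0,"dy": 0,"dz": 0,"wx": 0,"wy": 0,"wz": 0,"hand": 0.0},{"dx": 0,"dy": 0,"dz": 0,"wx": 0,"wy": 0,"wz": 0,"hand": 0.0},{"dx": 0,"dy": 0,"dz": 0,"wx": 0,"wy": 0,"wz": 0,"hand": 0.0},{"dx": 0,"dy": 0,"dz": 0,"wx": 0,"wy": 0,"wz": 0,"hand": 0.0},{"dx": 0,"dy": 0,"dz": 0,"wx": 0,"wy": 0,"wz": 0,"hand": 0.0},{"dx": 0,"dy": 0,"dz": 0,"wx": 0,"wy": 0,"wz": 0,"hand": 0.0}]' --force 20

```text
time_s: 13.9
tcp_pos: [0.4978, -0.229, 0.1375]
ee_rot: [-3.142, 0.0, 0.348]
force: [-0.2, -0.2, -0.2]
finger_gap: -0.0
grasp_force: 0.0
```

```bash
python3 -c "
from h import *
track()"
```

```text
needle rows [274.6, 274.4, 274.5, 275.5, 274.8, 274.6, 274.6, 274.6, 274.6, 274.5] rider [268.28767123 255.20547945] pad [270.22608696 197.20869565] 115
Fz [-0.2 -0.1 -1.   0.2] tcp [ 0.4979 -0.229   0.1376] t 14.1
```

The needle is back at its rest row, the mount has not moved, and the arm is clear.

```bash
python3 -c "
from h import *
print(manip.hand_in())"
```

```text
the job is handed in; nothing more can be done
None
```

I pressed the yellow pad until the needle stood at the red rider by my camera estimate (within about 2 mm) and held it there for about a second. When I let go, the needle sprang back to rest and the mount stayed put. The job is handed in at about 14 s, but hand-in gave no pass/fail verdict.

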